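# Lay a sensor module on its back against the stop

### The job

Two sensor modules stand on edge on the grey inspection board. Without picking anything up, push over the one with the black cap so that it lies on its back, cap facing up, then push it along the board, without lifting it, until its edge lies flush and square against the yellow stop bar. Leave the steel-capped module standing where it is and do not disturb anything else.

Things in the scene. Friction and masses are not known exactly. Their poses are not given: they have to be found in the camera images.
- board: Fixed grey board on the bench, 260 (its x) by 340 mm (its y), 8 mm thick. Origin at bench level, z up, +x away from the robot; it spans x -140 to +120, y -170 to +170 mm. A white line at y = 0 parts two lanes with one module in each. A yellow stop bar, 20 mm high above the board's top, runs along its far edge, its flat face at x = +100 mm.
- stop (a point): Middle of the stop bar's flat face, at its foot, at the board's top (board frame x = +100, y = 0, z = 8 mm). Axes as the board's. A skewed module meets the bar with one corner first and is squared by further pushes of 5 to 10 N on the lagging side of its near edge.
- black_module: To push over; loose, 0.2 to 0.4 kg: white housing 100 x 100 x 26 mm, round BLACK cap 48 mm wide standing 18 mm out of the middle of one face, black disc on the back. Starts on edge in either lane, cap to the robot, back to the stop, within 0.25 rad of square. Origin: middle of its 26 x 100 mm foot edge. z from foot to far edge (up at start), y along the foot, x out of the back (cap at -x).
- black_centre (a point): Middle of the black module's housing, 50 mm along z from its origin. Pushed on the cap side above the cap (whose top is 74 mm over the foot and swings up to at most 86 mm in the fall), the standing module tips about its rear foot edge with under 1 N and falls on its back by itself. Then -x is up, z level, the origin 13 mm above the board's top, on the near edge.
- black_top (a point): Middle of the black module's edge farthest from its foot, 100 mm along z from its origin. Uppermost at the start; after the fall it points roughly to the stop bar, some 30 to 90 mm short of it, and at the end it touches the bar. Lying, the module slides under about 1 to 4 N.
- steel_module: A like module, loose, with a bright metal cap and a bright metal disc on its back, standing likewise on edge in the other lane (about 170 mm away, middle to middle). Same size, origin and axes. It must stay standing where it is; it is easily tipped.
- flat_module_left: Bystander: a steel-capped module lying cap up on the bench to the left of the board; origin in the middle of its underside, 44 mm high to the top of the cap.
- flat_module_right: Bystander: a black-capped module lying cap up on the bench to the right of the board; origin in the middle of its underside. Not the one to push.
- screw_cup: Bystander: a blue plastic cup, 70 mm wide, 60 mm high, on the bench to the left; origin in the middle of its underside.
There are look-alikes about, which are no part of the job. Leave any red look-alike of the black_module alone.

How it is judged:
On the way:
1. the black-capped module lies on its back on the board, cap up (angle between black_module's own x axis and vertical above 3.04 rad and y of black_centre in the frame of board between -0.122 and 0.122 m), for 0.2 s.
At the end, for the whole second after the job is handed in: The black-capped module lies at rest on its back on the board, cap up (0.1 rad), leading edge within 5 mm of the stop bar's face and parallel to it (0.07 rad); the steel-capped one stands upright within 12 mm of its start; no other thing moved over 20 mm (all of step 1 and x of black_top in the frame of board between 0.095 and 0.105 m and z of black_top in the frame of board below 0.03 m and angle between the y axis of black_module and the y axis of board, either way round below 0.07 rad and linear speed of black_module below 0.01 m/s and angle between steel_module's own z axis and vertical below 0.15 rad and distance of steel_module from where it was at the start of the episode below 0.012 m and distance of each of flat_module_left, flat_module_right, screw_cup from where it was at the start of the episode below 0.02 m); the robot touches nothing.
It fails at once if the black-capped module is lifted or carried (its foot edge or its middle rises clearly more than tipping it needs) (height (world z) of black_module above 0.042 m or height (world z) of black_centre above 0.076 m).
It fails at once if the steel-capped module is shifted by more than 12 mm or tipped (distance of steel_module from where it was at the start of the episode above 0.012 m or angle between steel_module's own z axis and vertical above 0.15 rad).
It fails at once if a bystander is shifted by more than 20 mm (distance of any of flat_module_left, flat_module_right, screw_cup from where it was at the start of the episode above 0.02 m).
It also fails if it takes over 64 s, if anything falls off the work surface, if the arm or the gripper's body presses on something with over 40 N, if the wrist force passes 120 N, or if a joint passes its speed limit or range.

### The arm

A 6-joint arm with a two-finger parallel gripper is mounted at the origin on the work surface. World frame = base frame: x ahead of the robot, y to its left, z up, the work surface at z = 0. Lengths are in m, angles in rad, forces in N, time in s.
With the tool pointing down it reaches from about 0.35 to 0.85 m from the base axis. Payload 8.1 kg.
Tool frame: the origin (TCP) lies on the mounting face of the last link; the fingertips stand 186 mm ahead of it and the grasp point (between the pads) lies 167 mm ahead of it; z points along the fingers, y is the line along which they close (so a half turn about z gives the same grasp; the last joint's range is limited). The gripper opens to 93 mm and grips with 3 to 60 N. Pads are 15 mm wide; open, the fingers measure 128 mm over their backs; the gripper's body (75 mm by 188 mm) begins 65 mm behind the grasp point.
Start: joints at [-1.421, 0.13, 1.488, -0, 1.523, -0.085], TCP at [0.14, -0.584, 0.405] pointing down, gripper open.
Joint ranges: [-2.96, 2.96], [-0.89, 2.26], [0.02, 2.5], [-1.34, 4.48], [0, 2.73], [-2.66, 2.66]. Speed limits (rad/s): [2.39, 2.39, 2.79, 3.14, 3.14, 3.14].

### API

Orientations are given as a rotation vector (axis times angle).
In Python, from plant import * gives the robot as it stands. The module is installed in compiled form; this text tells all that it offers.
- The arm moves only by the tool arm_command, never from a script. Its argument "increments" is a list of rows, each a list of 6 numbers: the shift along the tool's x, y, z in units of 0.2 m (1.0 is 0.2 m), then the turn, a rotation vector about the tool's x, y, z in units of pi rad (1.0 is pi rad). A call has exactly 5 rows; each row is the pose to reach, as a shift and turn from the pose commanded when the call began, along the tool's axes at that moment, turning the shorter way round; what a row does not reach only later rows make up. A row lasts 1/8 s, in which the tool goes at most 62.5 mm and 10.7 degrees, less where a joint would pass 70% of its speed; a pose out of reach is approached as far as the arm can. A call with a number of a shift or a turn outside -1 to 1 is refused whole. A call with a gripper value outside its range is refused whole. "fingers" is the closure, from -1 (fully open) to 1 (shut), set as the call begins (left out, the last holds). The fingers move at their own pace and stop on an object; "force" is the grip in N (left out, the last holds). Time passes only in rows, so rows that repeat a pose let the fingers close, or fill a call up. It gives the time, the measured TCP pose, the force, the opening and the grip force at its end, in the units of the state.
- read_state(): the state, without advancing time (a new reading comes with each control period).
- read_camera(name): name is "side" or "top"; returns a dict with "image" (400x640x3 uint8, red, green, blue), "fx", "fy", "cx", "cy" (pixels), "T" (4x4, takes a point from camera to world coordinates). Camera axes: x right, y down, z forward; pixel columns grow to the right and rows downward; lengths in m; the calibration is good to about 2 mm. A picture is of the moment at which its call begins. There is no depth.
- close_job(): hands the job in; it is judged then, once.
The state is a dict: "t": time; "q": joint angles; "dq": joint speeds; "joint_torque": joint torques, N m; "tool_pos": TCP position; "orientation": TCP orientation; "force": force on the tool from outside, world axes, zero at the start; "wrist_torque": the same for the moment, N m; "opening": finger opening in m; "gripper_force": force on a finger pad.
Only numpy, scipy, OpenCV 4.12 (cv2) and the standard library are available. Lean on these libraries where they do the work, as an engineer would, in place of code of your own. Each camera call takes 0.05 s, during which the arm holds its last target. There are 200 camera calls.

## Working session

There is one attempt and no reset: what is moved stays moved. The work goes in short steps, Python scripts to look and compute and a tool call to move; the robot and the scene stay as the last step left them, time stands still between calls to the robot, and variables do not carry over. Pictures are saved under pics/ and viewed, at most 10 in all, crops included, and the job is handed in when it is done.

Besides the shell and the picture viewer there is one more tool, called after "Call:" by a JSON object that holds its "fn" and its "kwargs", one argument or row to a line. arm_command: Moves the arm, as the interface text tells. Shifts and turns lie within -1 to 1; 1 stands for 0.2 m of shift or pi rad of turn. Its arguments: {"type":"object","properties":{"increments":{"type":"array","items":{"type":"array","items":{"type":"number","minimum":-1,"maximum":1}}},"fingers":{"type":"number"},"force":{"type":"number"}},"required":["increments"]}

```bash
mkdir -p pics
python3 - <<'E'
from plant import *
import cv2
for n in("side","top"):
    c=read_camera(n); cv2.imwrite(f"pics/{n}0.png",c["image"][:,:,::-1]); print(n,c["fx"],c["fy"],c["cx"],c["cy"],c["T"].round(4).tolist())
s=read_state();print(s["t"],s["tool_pos"],s["orientation"],s["force"])
E
```

```text
side 424.03580627174233 424.03580627174233 316.959782740566 194.71380544100728 [[-0.8737, -0.3724, 0.3129, 0.1601], [-0.4864, 0.6743, -0.5557, 0.6082], [-0.0041, -0.6377, -0.7703, 0.9421], [0.0, 0.0, 0.0, 1.0]]
top 367.4419115852374 367.4419115852374 322.2171882747058 201.73575652441733 [[-0.0283, -0.9844, 0.1737, 0.3136], [-0.9995, 0.0302, 0.0082, 0.0178], [-0.0133, -0.1734, -0.9848, 1.2312], [0.0, 0.0, 0.0, 1.0]]
0.1 [ 0.13957678 -0.58332887  0.4038184 ] [-3.11837295e+00 -3.67809729e-01  9.83590859e-05] [-0.84268294  0.47240825  0.55496488]
```

View pics/top0.png

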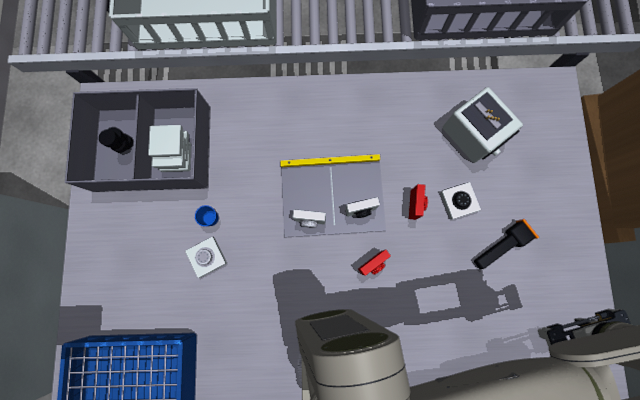

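View pics/side0.png

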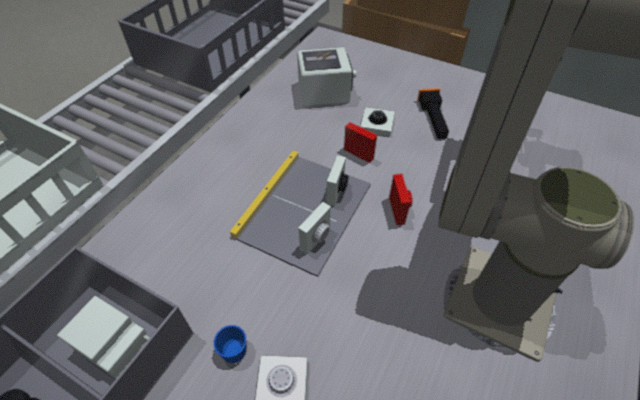

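The black-capped module stands in the right lane, around (362,208) in the top view, and the steel one is at (309,217). Red look-alikes stand at (375,263) and (418,202). I'll enlarge this area.

Run:
```python
import cv2
i=cv2.imread("pics/top0.png")[145:285,270:440]; cv2.imwrite("pics/c1.png",cv2.resize(i,None,fx=4.2,fy=4.2,interpolation=cv2.INTER_CUBIC))
```

```text
(no output)
```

View pics/c1.png

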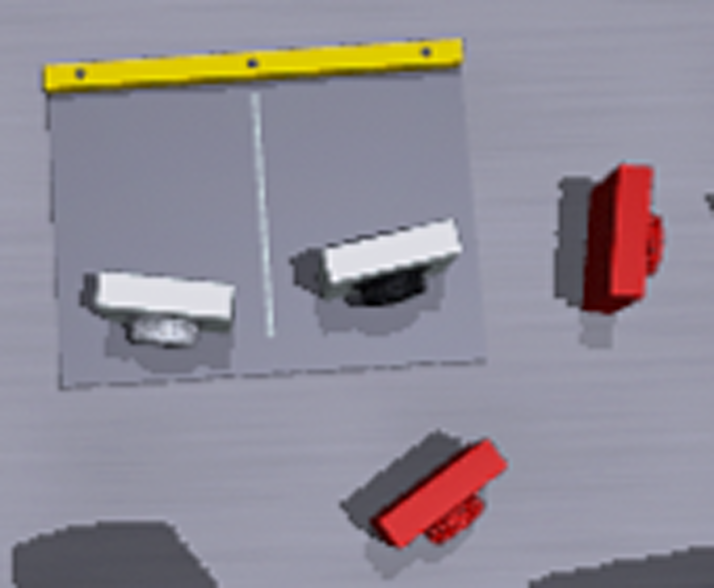

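The crop gives these positions:
- **Board:** near corners at (62,388) and (484,361), bar foot from (47,92) to (464,65).
- **Black module's top face:** (322,249), (452,219), (461,248), (330,283).
- **Steel module's top face:** (98,270), (234,287), (232,322), (97,306).

```bash
cat > h.py <<'E'
import numpy as np, cv2
from plant import *
from scipy.spatial.transform import Rotation as R
def ray(c,u,v,z):
    T=np.array(c["T"]); d=T[:3,:3]@[(u-c["cx"])/c["fx"],(v-c["cy"])/c["fy"],1]; return T[:3,3]+d*(z-T[2,3])/d[2]
E
python3 - <<'E'
from h import *
c=read_camera("top")
for n,z,P in(("board",.008,[(62,388),(484,361),(47,92),(464,65)]),("black",.108,[(322,249),(452,219),(461,248),(330,283)]),("steel",.108,[(98,270),(234,287),(232,322),(97,306)]),("red1",.1,[(372,524),(488,438),(508,464),(402,548)]),("red2",.1,[(620,165),(654,165),(640,298),(608,312)])):
    Q=np.array([ray(c,270-.4+u/4.2,145-.4+v/4.2,z)[:2] for u,v in P]); print(n,Q.round(4).tolist(),Q.mean(0).round(4))
s=read_state();print(R.from_rotvec(s["orientation"]).as_matrix().round(3).tolist(),s["tool_pos"])
E
```

```text
board [[0.4141, 0.1573], [0.4256, -0.1775], [0.6568, 0.1671], [0.6687, -0.1752]] [ 0.5413 -0.0071]
black [[0.5026, -0.0472], [0.5222, -0.144], [0.5002, -0.1495], [0.4771, -0.052]] [ 0.5005 -0.0982]
steel [[0.492, 0.1184], [0.4763, 0.0186], [0.4505, 0.0208], [0.4652, 0.1195]] [0.471  0.0693]
red1 [[0.3022, -0.0756], [0.3612, -0.1625], [0.3421, -0.1759], [0.2846, -0.0964]] [ 0.3225 -0.1276]
red2 [[0.5609, -0.2728], [0.5601, -0.2981], [0.4602, -0.2802], [0.4506, -0.2559]] [ 0.5079 -0.2767]
[[0.973, 0.233, -0.0], [0.233, -0.973, 0.001], [0.0, -0.001, -1.0]] [ 0.13960683 -0.58335766  0.40396024]
```

```bash
cat >> h.py <<'E'
def plan(x,y,z,yaw):
    """increments from the present pose to a tool-down pose; yaw = world angle of tool y"""
    s=read_state(); A=R.from_rotvec(s["orientation"])
    c,n=np.cos(yaw),np.sin(yaw); B=R.from_matrix(np.array([[-n,c,0],[c,n,0],[0,0,-1]]))
    print("t",round(s["t"],2),"pos",np.round(s["tool_pos"],4),"F",np.round(s["force"],2))
    print("inc",np.round(np.r_[A.inv().apply(np.array([x,y,z])-s["tool_pos"])/.2,(A.inv()*B).as_rotvec()/np.pi],3))
E
python3 -c "
from h import *
plan(.441,-.111,.404,.215)"
```

```text
t 0.15 pos [ 0.1396 -0.5834  0.404 ] F [ 0.68 -0.18  0.27]
inc [ 2.015 -1.946  0.003 -0.    -0.    -0.494]
```

Call:
{"fn": "arm_command", "kwargs": {
  "increments": [
    [0.2, -0.2, 0, 0, 0, -0.05],
    [0.4, -0.4, 0, 0, 0, -0.1],
    [0.6, -0.6, 0, 0, 0, -0.15],
    [0.8, -0.8, 0, 0, 0, -0.2],
    [1.0, -1.0, 0, 0, 0, -0.25]
  ],
  "fingers": 1,
  "force": 20
}}

```text
t: 0.78
tool_pos: [0.2881, -0.3408, 0.4045]
orientation: [-2.738, -1.54, -0.0]
force: [0.7, 0.3, 0.4]
opening: 0.0476
gripper_force: 0.0
```

```bash
python3 -c "
from h import *
plan(.441,-.111,.404,.215)"
```

```text
t 0.78 pos [ 0.2881 -0.3408  0.4045] F [0.67 0.32 0.45]
inc [ 1.379  0.057  0.003  0.    -0.    -0.242]
```

Call:
{"fn": "arm_command", "kwargs": {
  "increments": [
    [0.25, 0.01, 0, 0, 0, -0.05],
    [0.5, 0.02, 0, 0, 0, -0.1],
    [0.75, 0.03, 0, 0, 0, -0.15],
    [0.95, 0.04, 0, 0, 0, -0.2],
    [1.0, 0.04, 0, 0, 0, -0.242]
  ]
}}

```text
t: 1.4
tool_pos: [0.3999, -0.1742, 0.4045]
orientation: [-1.967, -2.449, -0.001]
force: [0.1, 0.7, -0.2]
opening: 0.0011
gripper_force: 0.0
```

```bash
python3 -c "
from h import *
plan(.441,-.111,.284,.215)"
```

```text
t 1.4 pos [ 0.3999 -0.1742  0.4045] F [ 0.13  0.68 -0.17]
inc [ 0.264  0.269  0.603  0.    -0.     0.001]
```

Call:
{"fn": "arm_command", "kwargs": {
  "increments": [
    [0.09, 0.09, 0.1],
    [0.18, 0.18, 0.25],
    [0.264, 0.26, 0.45],
    [0.264, 0.26, 0.6],
    [0.264, 0.26, 0.6]
  ]
}}

```text
validation failed for argument at $.in...
```

Call:
{"fn": "arm_command", "kwargs": {
  "increments": [
    [0.09, 0.09, 0.1, 0, 0, 0],
    [0.18, 0.18, 0.25, 0, 0, 0],
    [0.264, 0.26, 0.45, 0, 0, 0],
    [0.264, 0.26, 0.6, 0, 0, 0],
    [0.264, 0.26, 0.6, 0, 0, 0]
  ]
}}

```text
t: 2.02
tool_pos: [0.4376, -0.113, 0.282]
orientation: [-1.972, -2.438, 0.003]
force: [0.1, 0.9, 0.7]
opening: 0.0006
gripper_force: 0.0
```

Run:
```python
from h import *
plan(.4707,-.1047,.284,.215)
a=read_camera("top")["image"][140:280,270:440,::-1];b=read_camera("side")["image"][120:260,250:420,::-1]
cv2.imwrite("pics/a1.png",cv2.resize(np.hstack([a,b]),None,fx=2.35,fy=2.35,interpolation=cv2.INTER_CUBIC))
```

```text
t 2.02 pos [ 0.4376 -0.113   0.282 ] F [0.12 0.94 0.69]
inc [ 0.006  0.17  -0.011 -0.002 -0.001 -0.001]
```

View pics/a1.png

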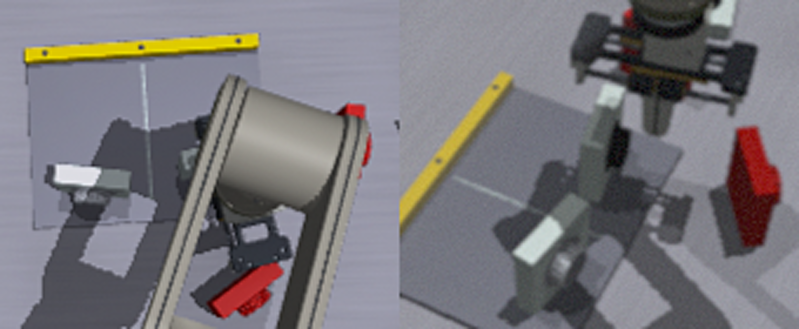

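The closed fingertips, at (655,130) in the right half, are in front of the black module's top edge at (605,95), above the cap. The steel module is still standing and clear.

Call:
{"fn": "arm_command", "kwargs": {
  "increments": [
    [0.006, 0.04, -0.012, 0, 0, 0],
    [0.006, 0.08, -0.012, 0, 0, 0],
    [0.006, 0.12, -0.012, 0, 0, 0],
    [0.006, 0.15, -0.012, 0, 0, 0],
    [0.006, 0.18, -0.012, 0, 0, 0]
  ]
}}

```text
t: 2.75
tool_pos: [0.4743, -0.105, 0.287]
orientation: [-1.976, -2.442, 0.0]
force: [-0.6, -0.2, 0.4]
opening: 0.0009
gripper_force: 0.4
```

Call:
{"fn": "arm_command", "kwargs": {
  "increments": [
    [0, 0.025, 0, 0, 0, 0],
    [0, 0.05, 0, 0, 0, 0],
    [0, 0.075, 0, 0, 0, 0],
    [0, 0.1, 0, 0, 0, 0],
    [0, 0.12, 0, 0, 0, 0]
  ]
}}

```text
t: 3.38
tool_pos: [0.4978, -0.1001, 0.2875]
orientation: [1.976, 2.441, 0.0]
force: [0.1, -0.1, 0.3]
opening: 0.0003
gripper_force: 0.0
```

Run:
```python
from h import *
plan(.4707,-.1047,.284,.215)
a=read_camera("top")["image"][140:280,270:440,::-1];b=read_camera("side")["image"][120:260,250:420,::-1]
cv2.imwrite("pics/a2.png",cv2.resize(np.hstack([a,b]),None,fx=2.35,fy=2.35,interpolation=cv2.INTER_CUBIC))
```

```text
t 3.38 pos [ 0.4978 -0.1001  0.2875] F [ 0.1  -0.12  0.28]
inc [ 0.006 -0.137  0.017  0.     0.    -0.002]
```

View pics/a2.png

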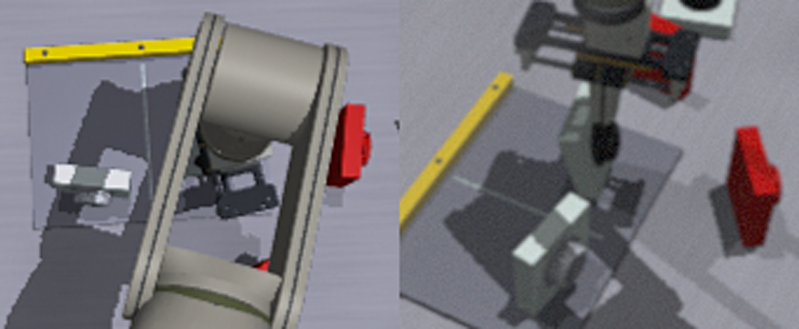

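The module is tilting away from the fingers, so I'll keep pushing.

Call:
{"fn": "arm_command", "kwargs": {
  "increments": [
    [0, 0.025, 0, 0, 0, 0],
    [0, 0.05, 0, 0, 0, 0],
    [0, 0.075, 0, 0, 0, 0],
    [0, 0.09, 0, 0, 0, 0],
    [0, 0.09, 0, 0, 0, 0]
  ]
}}

```text
t: 4.1
tool_pos: [0.5151, -0.0963, 0.2871]
orientation: [-1.977, -2.442, 0.0]
force: [0.6, 0.0, 0.3]
opening: 0.0005
gripper_force: 0.0
```

Run:
```python
from h import *
plan(.4707,-.1047,.284,.215)
a=read_camera("top")["image"][140:280,270:440,::-1];b=read_camera("side")["image"][120:260,250:420,::-1]
cv2.imwrite("pics/a3.png",cv2.resize(np.hstack([a,b]),None,fx=2.35,fy=2.35,interpolation=cv2.INTER_CUBIC))
```

```text
t 4.1 pos [ 0.5151 -0.0963  0.2871] F [0.65 0.03 0.31]
inc [ 0.005 -0.226  0.015 -0.    -0.    -0.002]
```

View pics/a3.png

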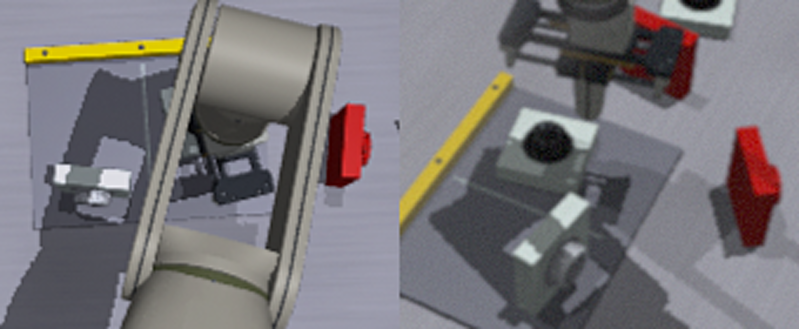

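It now lies on its back with the cap up. I'll measure it in an enlarged side crop.

Run:
```python
from h import *
b=read_camera("side")["image"][145:225,285:365,::-1]
cv2.imwrite("pics/a4.png",cv2.resize(b,None,fx=7,fy=7,interpolation=cv2.INTER_CUBIC))
```

```text
(no output)
```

View pics/a4.png

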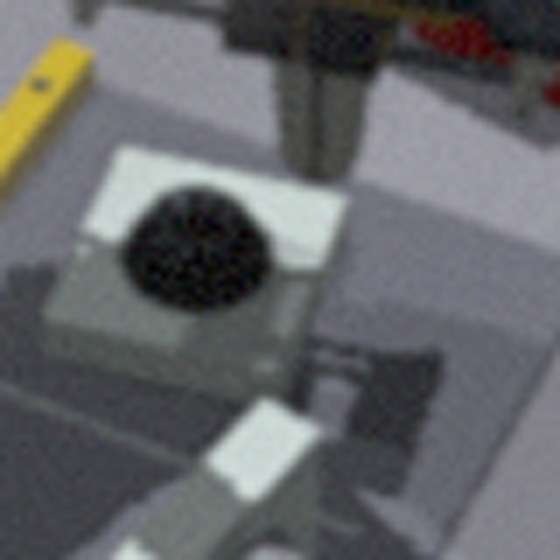

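Top-face corners in the crop: leading edge from (118,148) to (45,318), near edge from (350,195) to about (298,365).

Run:
```python
from h import *
c=read_camera("side")
Q=np.array([ray(c,285-.43+u/7,145-.43+v/7,.034)[:2] for u,v in [(118,148),(350,195),(298,365),(45,318)]])
print(Q.round(4),Q.mean(0))
for i in range(4):
    d=Q[(i+1)%4]-Q[i];print(np.hypot(*d),np.arctan2(*d[::-1]))
# bar foot at side check
```

```text
[[ 0.623  -0.1217]
 [ 0.5251 -0.1451]
 [ 0.5008 -0.0542]
 [ 0.6011 -0.0267]] [ 0.56251934 -0.08692194]
0.1007067611504795 -2.907379057491377
0.09403480949462838 1.8318420187224167
0.10403843999820218 0.2681699819297761
0.09753592616525314 -1.3442605545345414
```

```bash
python3 -c "
from h import *
plan(.455,-.087,.287,.035)"
```

```text
t 4.3 pos [ 0.5149 -0.0964  0.2871] F [ 0.1   0.03 -0.07]
inc [ 0.108 -0.283  0.001 -0.    -0.     0.056]
```

Next I'll back off, then lower by 0.079 m (0.395 units) behind the near edge.

Call:
{"fn": "arm_command", "kwargs": {
  "increments": [
    [0.03, -0.08, 0, 0, 0, 0.02],
    [0.06, -0.16, 0, 0, 0, 0.04],
    [0.09, -0.24, 0, 0, 0, 0.056],
    [0.108, -0.283, 0, 0, 0, 0.056],
    [0.108, -0.283, 0, 0, 0, 0.056]
  ]
}}

```text
t: 4.92
tool_pos: [0.4549, -0.087, 0.2873]
orientation: [2.182, 2.259, 0.0]
force: [0.4, 0.4, -0.6]
opening: 0.0006
gripper_force: 0.0
```

Call:
{"fn": "arm_command", "kwargs": {
  "increments": [
    [0, 0, 0.1, 0, 0, 0],
    [0, 0, 0.2, 0, 0, 0],
    [0, 0, 0.3, 0, 0, 0],
    [0, 0, 0.39, 0, 0, 0],
    [0, 0, 0.39, 0, 0, 0]
  ]
}}

```text
t: 5.55
tool_pos: [0.4547, -0.0869, 0.2078]
orientation: [-2.181, -2.257, 0.002]
force: [-1.4, 0.6, -0.5]
opening: 0.0006
gripper_force: 0.0
```

```bash
python3 -c "
from h import *
plan(.490,-.0858,.208,.035)"
```

```text
t 5.55 pos [ 0.4547 -0.0869  0.2078] F [-1.44  0.55 -0.45]
inc [-0.001  0.176 -0.001 -0.001 -0.    -0.   ]
```

Call:
{"fn": "arm_command", "kwargs": {
  "increments": [
    [0, 0.04, 0, 0, 0, 0],
    [0, 0.08, 0, 0, 0, 0],
    [0, 0.11, 0, 0, 0, 0],
    [0, 0.14, 0, 0, 0, 0],
    [0, 0.17, 0, 0, 0, 0]
  ]
}}

```text
t: 6.18
tool_pos: [0.4895, -0.0858, 0.2092]
orientation: [2.184, 2.259, 0.0]
force: [0.1, -0.6, -0.4]
opening: 0.0005
gripper_force: 0.0
```

Call:
{"fn": "arm_command", "kwargs": {
  "increments": [
    [0, 0.025, 0, 0, 0, 0],
    [0, 0.05, 0, 0, 0, 0],
    [0, 0.075, 0, 0, 0, 0],
    [0, 0.1, 0, 0, 0, 0],
    [0, 0.12, 0, 0, 0, 0]
  ]
}}

```text
t: 6.8
tool_pos: [0.5133, -0.0851, 0.209]
orientation: [-2.184, -2.258, 0.0]
force: [-3.6, 0.3, 0.9]
opening: 0.0005
gripper_force: 1.5
```

Run:
```python
from h import *
plan(.490,-.0858,.208,.035)
b=read_camera("side")["image"][145:225,265:365,::-1]
cv2.imwrite("pics/a5.png",cv2.resize(b,None,fx=7,fy=7,interpolation=cv2.INTER_CUBIC))
```

```text
t 6.8 pos [ 0.5133 -0.0851  0.209 ] F [-3.63  0.34  0.86]
inc [ 0.    -0.116  0.005 -0.    -0.    -0.   ]
```

View pics/a5.png

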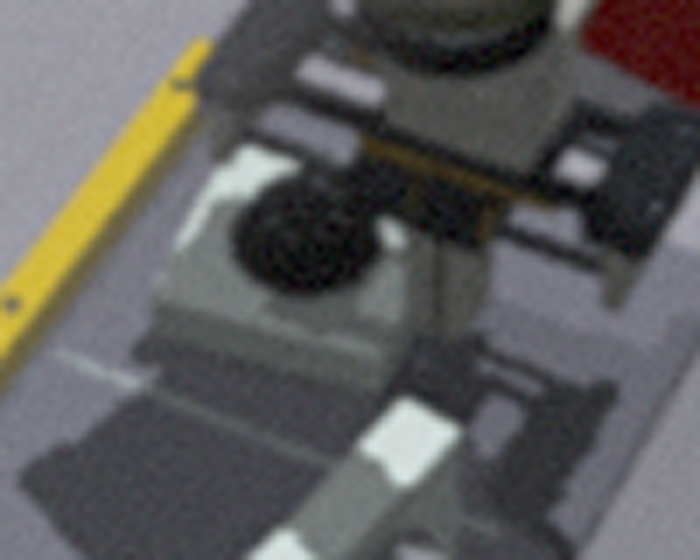

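The leading edge now runs from about (245,146) to (158,290), and the left edge from (158,290) to (390,360). The finger touches the near edge just left of its middle.

Run:
```python
from h import *
c=read_camera("side")
Q=np.array([ray(c,265-.43+u/7,145-.43+v/7,.034)[:2] for u,v in [(245,146),(158,290),(390,360)]])
print(Q.round(4))
for a,b in((1,0),(2,1)):
    d=Q[b]-Q[a];print(np.hypot(*d),np.arctan2(*d[::-1]))
B=np.array([ray(c,265-.43+u/7,145-.43+v/7,.028)[:2] for u,v in [(2,355),(190,110)]]);print(B.round(4))
```

```text
[[ 0.6284 -0.1201]
 [ 0.6184 -0.0341]
 [ 0.5187 -0.0473]]
0.0865796240364435 -1.4548509801896743
0.10061479943357504 0.13189445601577987
[[ 0.658   0.0211]
 [ 0.663  -0.1318]]
```

Yaw error is about 0.09 rad and shrinking, with roughly 34 mm left. I'll push on.

Call:
{"fn": "arm_command", "kwargs": {
  "increments": [
    [0, 0.025, 0, 0, 0, 0],
    [0, 0.05, 0, 0, 0, 0],
    [0, 0.075, 0, 0, 0, 0],
    [0, 0.1, 0, 0, 0, 0],
    [0, 0.12, 0, 0, 0, 0]
  ]
}}

```text
t: 7.52
tool_pos: [0.5374, -0.0842, 0.2091]
orientation: [2.184, 2.259, 0.0]
force: [-1.8, 0.9, 0.4]
opening: 0.0005
gripper_force: 1.1
```

Call:
{"fn": "arm_command", "kwargs": {
  "increments": [
    [0, 0.01, 0, 0, 0, 0],
    [0, 0.015, 0, 0, 0, 0],
    [0, 0.02, 0, 0, 0, 0],
    [0, 0.025, 0, 0, 0, 0],
    [0, 0.03, 0, 0, 0, 0]
  ]
}}

```text
t: 8.15
tool_pos: [0.5431, -0.0841, 0.2091]
orientation: [2.184, 2.258, 0.0]
force: [-1.8, 0.7, -0.5]
opening: 0.0005
gripper_force: 0.9
```

Run:
```python
from h import *
plan(.490,-.0858,.208,.035)
b=read_camera("side")["image"][135:215,240:340,::-1]
cv2.imwrite("pics/a6.png",cv2.resize(b,None,fx=7,fy=7,interpolation=cv2.INTER_CUBIC))
```

```text
t 8.15 pos [ 0.5431 -0.0841  0.2091] F [-1.77  0.7  -0.52]
inc [ 0.    -0.266  0.006  0.    -0.    -0.   ]
```

View pics/a6.png

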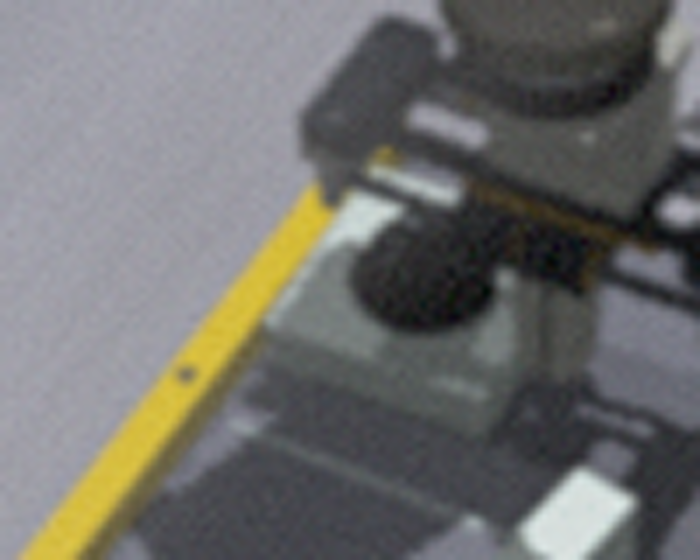

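The leading edge, with its left corner at (270,320), is nearly parallel to the bar and a few mm short of it. I'll creep forward and watch the force.

Call:
{"fn": "arm_command", "kwargs": {
  "increments": [
    [0, 0.004, 0, 0, 0, 0],
    [0, 0.008, 0, 0, 0, 0],
    [0, 0.012, 0, 0, 0, 0],
    [0, 0.016, 0, 0, 0, 0],
    [0, 0.02, 0, 0, 0, 0]
  ]
}}

```text
t: 8.82
tool_pos: [0.546, -0.0839, 0.2089]
orientation: [-2.181, -2.256, 0.004]
force: [-13.9, 0.6, 9.1]
opening: 0.0005
gripper_force: 7.3
```

It has met the bar. I'll back off, raise the tool clear and look.

Call:
{"fn": "arm_command", "kwargs": {
  "increments": [
    [0, -0.03, 0, 0, 0, 0],
    [0, -0.1, 0, 0, 0, 0],
    [0, -0.2, 0, 0, 0, 0],
    [0, -0.25, 0, 0, 0, 0],
    [0, -0.25, 0, 0, 0, 0]
  ]
}}

```text
t: 9.45
tool_pos: [0.497, -0.0857, 0.2095]
orientation: [2.183, 2.258, 0.001]
force: [0.4, 0.7, 0.3]
opening: 0.0001
gripper_force: 0.0
```

Call:
{"fn": "arm_command", "kwargs": {
  "increments": [
    [0, 0, -0.25, 0, 0, 0],
    [0, 0, -0.5, 0, 0, 0],
    [0, 0, -0.75, 0, 0, 0],
    [0, -0.2, -0.9, 0, 0, 0],
    [0, -0.3, -0.9, 0, 0, 0]
  ]
}}

```text
t: 10.07
tool_pos: [0.4375, -0.0879, 0.393]
orientation: [2.179, 2.254, 0.005]
force: [0.1, -0.0, -0.4]
opening: 0.0004
gripper_force: 0.0
```

Run:
```python
from h import *
plan(.5,-.0858,.208,.035)
a=read_camera("top")["image"][145:245,270:390,::-1];b=read_camera("side")["image"][130:230,240:360,::-1]
cv2.imwrite("pics/a7.png",cv2.resize(np.hstack([cv2.resize(a,None,fx=1,fy=1),b]),None,fx=3.3,fy=6,interpolation=cv2.INTER_CUBIC) if 0 else cv2.resize(b,None,fx=6,fy=6,interpolation=cv2.INTER_CUBIC))
cv2.imwrite("pics/top7.png",a)
```

```text
t 10.07 pos [ 0.4375 -0.0879  0.393 ] F [ 0.07 -0.01 -0.38]
inc [ 0.002  0.307  0.927  0.002  0.001 -0.   ]
```

View pics/a7.png

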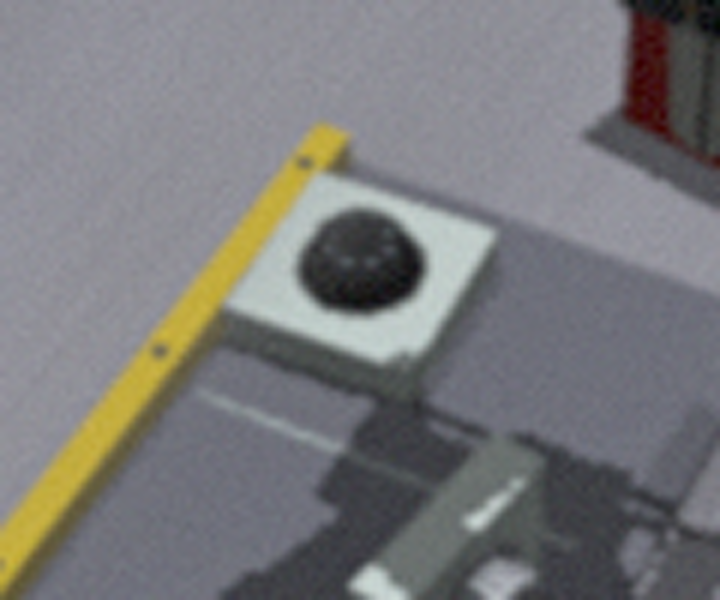

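The module lies flat, cap up, with its leading edge along the bar. Its corners are at (318,172), (498,235), (410,368) and (222,305), and the steel module still stands. I'll check the angle against the bar.

Run:
```python
from h import *
c=read_camera("side")
f=lambda u,v,z:ray(c,240-.42+u/6,130-.42+v/6,z)[:2]
Q=np.array([f(*p,.034) for p in[(318,172),(498,235),(412,366),(222,305)]]);print(Q.round(4))
for i in range(4):
    d=Q[(i+1)%4]-Q[i];print(round(np.hypot(*d),4),round(np.arctan2(*d[::-1])%(np.pi/2),3))
d=f(348,140,.028)-f(10,598,.028);print("bar",np.arctan2(*d[::-1])%(np.pi/2), f(348,140,.028))
# bright-face contour fit
im=c["image"][130:230,240:360]; m=((im.min(2)>150)).astype(np.uint8); m[60:]=m[60:]*(np.arange(120)<75)
k,_=cv2.findContours(m,0,2); k=max(k,key=cv2.contourArea); h=cv2.convexHull(k)
a=cv2.approxPolyDP(h,3,True)[:,0]; W=np.array([ray(c,240+u,130+v,.034)[:2] for u,v in a]);print(a.tolist(),W.round(4))
```

```text
[[ 0.6618 -0.1354]
 [ 0.5626 -0.1411]
 [ 0.5577 -0.0482]
 [ 0.656  -0.0374]]
0.0994 0.057
0.093 0.053
0.0989 0.109
0.0982 0.06
bar 0.04904526366059625 [ 0.66357947 -0.16716813]
[[38, 49], [53, 29], [81, 38], [72, 55], [64, 59]] [[ 0.6553 -0.044 ]
 [ 0.6591 -0.1334]
 [ 0.5681 -0.1415]
 [ 0.5587 -0.0713]
 [ 0.571  -0.0475]]
```

The leading edge is within about 1 mm of the bar's face and about 0.01 rad from parallel, well inside the limits.

```bash
python3 -c "
from plant import *
print(close_job())"
```

```text
the job is handed in; nothing more can be done
None
```

I handed the job in: the black-capped module lies on its back, cap up and flush against the stop bar (camera estimate: within about 1 mm and 0.01 rad), the steel-capped one is still standing, and the arm touched nothing else; the hand-in returned no verdict.

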